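# Pin the marking template to the copper sheet

## Robot

A 6-joint arm with a two-finger parallel gripper is mounted at the origin on the work surface. World frame = base frame: x ahead of the robot, y to its left, z up, the work surface at z = 0. Lengths are in mm, angles in rad, forces in N, time in s.
With the tool pointing down it reaches from about 300 to 775 mm from the base axis. Payload 14.6 kg.
Tool frame: the origin (TCP) lies on the front face of the gripper's body, between the roots of the fingers; the fingertips stand 97 mm ahead of it and the grasp point (between the pads) lies 78 mm ahead of it; z points along the fingers, y is the line along which they close (so a half turn about z gives the same grasp; the last joint's range is limited). The gripper opens to 94 mm and grips with 3 to 60 N. Pads are 16 mm wide; open, the fingers measure 119 mm over their backs; the gripper's body (75 mm by 177 mm) begins 78 mm behind the grasp point.
Start: joints at [-1.41, 0.3, 1.521, -0, 1.321, -0.067], TCP at [124.203, -535.783, 302.646] pointing down, gripper open.
Joint ranges: [-3.03, 3.03], [-0.79, 2.21], [0.23, 2.52], [-1.04, 4.18], [0, 3.07], [-2.55, 2.55]. Speed limits (rad/s): [2.22, 2.22, 2.57, 3.14, 3.14, 3.14].

## Interface

Orientations are given as [roll, pitch, yaw] about the fixed x, y, z axes, in that order (R = Rz(yaw) Ry(pitch) Rx(roll)).
In Python, from cell import * gives the robot as it stands.
- The arm moves only by the tool carry_out, never from a script. Its arguments are lists of equal length, an entry for each row: "slide": the shift along the world's x, y, z scaled (see below), a list of three; "dr": the turn, a rotation vector about the world's x, y, z scaled (see below), a list of three; "gripper": the opening in per cent of the stroke, from 0 (shut) to 100 (fully open). A call has 1 to 10 rows; each row is the pose to reach, as a shift and turn from the pose commanded when the call began, turning the shorter way round; what a row does not reach only later rows make up. The controller multiplies each number of a shift by 0.25 m and each number of a turn by 360 degrees. A row lasts 1/12 s, in which the tool goes at most 41.7 mm and 7.16 degrees, less where a joint would pass 70% of its speed; a pose out of reach is approached as far as the arm can. A call with a number of a shift or a turn outside -1 to 1 is refused whole. A call with a gripper value outside its range is refused whole. The fingers move at their own pace and stop on an object; "newtons" is the grip in N (left out, the last holds). Time passes only in rows, so rows that repeat a pose let the fingers close. It gives the time, the measured TCP pose, the force, the opening and the grip force at its end, in the units of the state.
- read_state(): the state, without advancing time (a new reading comes with each control period).
- camera(name): name is "scene" or "top" or "wrist"; returns the picture (420x560x3 uint8, red, green, blue); there is no depth.
- camera_model(name): a dict with "vfov" (degrees; the focal length in pixels is half the picture's height over the tangent of half this angle, whatever the lens; pixels are square), "cx", "cy" (the principal point, pixels), "R" (3x3) and "t" (3): a world point X has camera coordinates R X + t. Camera axes: x right, y down, z forward; pixel columns grow to the right and rows downward; lengths in mm; the calibration is good to about 2 mm. A picture is of the moment at which its call begins: read the wrist's pose just before it. camera_model takes no time and is no camera call; for the wrist camera it gives the pose at the moment of the call.
- sign_off(): hands the job in; it is judged then, once.
The state is a dict: "clock": time; "joints": joint angles; "qd": joint speeds; "effort": joint torques, N m; "eef_pos": TCP position; "eef_rot": TCP orientation; "wrist_force": force on the tool from outside, world axes, zero at the start; "moment": the same for the moment, N m; "finger_gap": finger opening in mm; "finger_force": force on a finger pad.
Only numpy, scipy, OpenCV 4.12 (cv2) and the standard library are available. Lean on these libraries where they do the work, as an engineer would, in place of code of your own. Each camera call takes 0.05 s, during which the arm holds its last target. There are 200 camera calls.

## Task

Pin the marking template to the copper sheet: with a fingertip, gently push its three pins down one after another, each fully home - first the one with the broad round head, then the one with the square head, and last the one with the small slim head. Only push them, never pull one up, and leave the jar, mallet and snips where they are.

Things in the scene. Friction and masses are not known exactly. Their poses are not given: they have to be found in the camera images.
- template: Dark steel marking template, a plate 190 (x) by 230 (y) by 12 mm with a 60 by 70 mm window, fixed on a copper sheet on the bench; origin at the centre of its underside, 2 mm above the bench. It carries three upright steel pins in brass bushes, one at each of the template's points (-50, 0), (50, 75) and (50, -75) mm; which pin is at which point varies. A small jar stands on it near its (-55, 80) mm corner.
- round_pin (a joint): How far the pin with the broad round flat head, 42 mm across and 8 mm thick is pushed down, in m: (the pin itself, not the give of its head) about 0 (-0.002 to 0.003) at the start, 0.012 when fully home on its bush, negative if pulled up. It moves straight down, resists with about 2.5 N of friction, and stays where it is left. Its head sits on a rubber cushion that gives about 1 mm per 2 N, up to 5 mm, and springs back.
- round_top (a point): Centre of the top face of the head of that pin (broad round flat head, 42 mm across and 8 mm thick), about 51 mm above the bench when up and 39 mm when home (less the give of the cushion while it is being pressed); it moves with the head. z is up.
- round_bush: Fixed brass bush, 30 mm across and 8 mm high, that carries the pin with the broad round flat head, 42 mm across and 8 mm thick; origin at the centre of its underside, on the template, 14 mm above the bench; when the pin is home its foot rests on the bush and the unpressed head's top is 25 mm above this origin.
- square_pin (a joint): How far the pin with the square flat head, 30 by 30 mm and 8 mm thick is pushed down, in m: (the pin itself, not the give of its head) about 0 (-0.002 to 0.003) at the start, 0.012 when fully home on its bush, negative if pulled up. It moves straight down, resists with about 2.5 N of friction, and stays where it is left. Its head sits on a rubber cushion that gives about 1 mm per 2 N, up to 5 mm, and springs back.
- square_top (a point): Centre of the top face of the head of that pin (square flat head, 30 by 30 mm and 8 mm thick), about 51 mm above the bench when up and 39 mm when home (less the give of the cushion while it is being pressed); it moves with the head. z is up.
- square_bush: Fixed brass bush, 30 mm across and 8 mm high, that carries the pin with the square flat head, 30 by 30 mm and 8 mm thick; origin at the centre of its underside, on the template, 14 mm above the bench; when the pin is home its foot rests on the bush and the unpressed head's top is 25 mm above this origin.
- slim_pin (a joint): How far the pin with the small round, slightly domed head, 16 mm across and 8 mm thick is pushed down, in m: (the pin itself, not the give of its head) about 0 (-0.002 to 0.003) at the start, 0.012 when fully home on its bush, negative if pulled up. It moves straight down, resists with about 2.5 N of friction, and stays where it is left. Its head sits on a rubber cushion that gives about 1 mm per 2 N, up to 5 mm, and springs back.
- slim_top (a point): Centre of the top face of the head of that pin (small round, slightly domed head, 16 mm across and 8 mm thick), about 51 mm above the bench when up and 39 mm when home (less the give of the cushion while it is being pressed); it moves with the head. z is up.
- slim_bush: Fixed brass bush, 30 mm across and 8 mm high, that carries the pin with the small round, slightly domed head, 16 mm across and 8 mm thick; origin at the centre of its underside, on the template, 14 mm above the bench; when the pin is home its foot rests on the bush and the unpressed head's top is 25 mm above this origin.
- jar: Small closed glass jar with a black lid, 34 mm across and 55 mm high, standing loose on the template; origin at the centre of its underside. Leave alone.
- mallet: Wooden mallet lying on the bench, handle along its x (240 mm long), barrel head 60 by 100 mm at its +x end, 60 mm high. Leave alone.
- snips: Tin snips lying on the bench, 280 mm long along x, 80 mm wide, 18 mm high, red handles. Leave alone.

How it is judged:
By the outcome, as a careful person would: the job done as asked, in the order asked, and still so for the second after the job is handed in, with the robot touching nothing.
It also fails if it takes over 42 s, if anything falls off the work surface, if the arm or the gripper's body presses on something with over 40 N, if the wrist force passes 120 N, or if a joint passes its speed limit or range.

## Working session

There is one attempt and no reset: what is moved stays moved. The work goes in short steps, Python scripts to look and compute and a tool call to move; the robot and the scene stay as the last step left them, time stands still between calls to the robot, and variables do not carry over. Pictures are saved under pics/ and viewed, at most 10 in all, crops included, and the job is handed in when it is done.

Besides the shell and the picture viewer there is one more tool, called as a command line: name --argument value ..., lists and objects as JSON in quotes. carry_out: Moves the arm, as the interface text tells. Its arguments: {"type":"object","properties":{"slide":{"type":"array","items":{"type":"array","items":{"type":"number","minimum":-1,"maximum":1}}},"dr":{"type":"array","items":{"type":"array","items":{"type":"number","minimum":-1,"maximum":1}}},"gripper":{"type":"array","items":{"type":"number"}},"newtons":{"type":"number"}},"required":["slide","dr","gripper"]}

```bash
mkdir -p pics; python3 - <<'E'
from cell import *
import cv2,numpy as np
s=read_state();print(s)
for n in("top","scene"):
    im=camera(n);cv2.imwrite(f"pics/{n}0.png",cv2.cvtColor(im,cv2.COLOR_RGB2BGR));print(n,camera_model(n))
E
```

```text
{'clock': 0.0, 'joints': array([-1.40957119e+00,  3.00492038e-01,  1.52163430e+00,  9.20757236e-06,
        1.32068696e+00, -6.66220250e-02]), 'qd': array([ 0.00042205, -0.00038042, -0.00132669, -0.00107219, -0.00082819,
        0.0012003 ]), 'effort': array([-8.16627271e-04, -5.31809092e+01, -3.52740777e+01,  7.08568026e-02,
        2.44136655e-02, -9.26714347e-05]), 'eef_pos': array([ 124.19495357, -535.62613885,  302.05226013]), 'eef_rot': array([-3.14037531e+00, -9.01605233e-05,  2.27844824e-01]), 'wrist_force': array([ 0.14163218, -0.888754  ,  2.03337853]), 'moment': array([ 0.04307215, -0.0355086 ,  0.02271774]), 'finger_force': 0.0, 'finger_gap': 93.7013027270125}
top {'vfov': 53.55216417909415, 'cx': 276.7955749554448, 'cy': 203.312542265919, 'R': array([[ 0.02977619, -0.99900702,  0.03314137],
       [-0.9932121 , -0.0333007 , -0.11144859],
       [ 0.11244156, -0.0295979 , -0.99321743]]), 't': array([ -30.16532654,  557.55480443, 1192.70884376])}
scene {'vfov': 48.952071182583325, 'cx': 279.68525682021243, 'cy': 208.02761025930764, 'R': array([[-0.3498747 ,  0.9364877 ,  0.0240517 ],
       [ 0.51000659,  0.21195054, -0.83364875],
       [-0.78579957, -0.27940609, -0.55177103]]), 't': array([ 174.60136623, -244.51917123, 1599.43092333])}
```

View pics/top0.png

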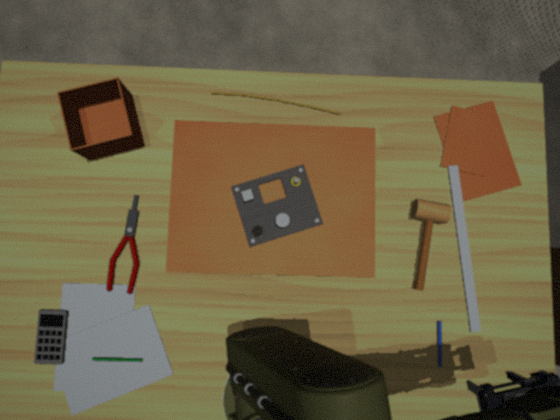

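View pics/scene0.png

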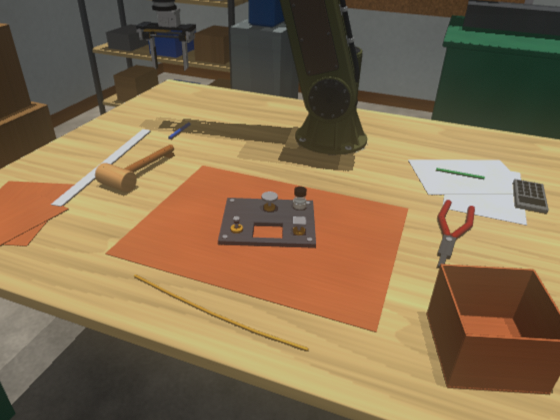

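Top view: round head at (283,220), square head at (248,195), slim head at (296,182) and the jar at (257,231). The scene view agrees on this layout.

```bash
cat > h.py <<'E'
from cell import *
import cv2,numpy as np
def ray(n,uv,z,m=None):
    m=m or camera_model(n);f=210/np.tan(np.radians(m["vfov"]/2))
    d=np.array([(uv[0]-m["cx"])/f,(uv[1]-m["cy"])/f,1]);R=np.array(m["R"]);c=-R.T@m["t"];w=R.T@d
    return (c+w*(z-c[2])/w[2]).round(1)
E
python3 - <<'E'
from h import *
for k,uv,z in(("round",(283,220),51),("square",(248,195),51),("slim",(296,182),51),("jar",(257,231),69)): print(k,ray("top",uv,z))
for k,uv,z in(("round",(269,196),51),("square",(299,222),51),("slim",(236,219),51),("jar",(300,190),69)): print(k,ray("scene",uv,z))
m=camera_model("wrist");print(m)
E
```

```text
round [508.2 -31.3  51. ]
square [577.5  72.2  51. ]
slim [620.4 -66.1  51. ]
jar [473.4  42.2  69. ]
round [513.2 -25.1  51. ]
square [592.9  82.2  51. ]
slim [638.1 -59.2  51. ]
jar [483.1  47.2  69. ]
{'vfov': 66.13077328504448, 'cx': 280.29515762512597, 'cy': 207.3825218859003, 'R': array([[ 0.22544151, -0.97425547, -0.00154785],
       [-0.94828087, -0.21979488,  0.22902752],
       [-0.22347152, -0.05016452, -0.97341872]]), 't': array([-548.40645789,  -23.37004762,  390.45281458])}
```

carry_out --slide '[[0.8,1.0,0],[0.8,1.0,0],[0.8,1.0,0],[0.8,1.0,0],[0.8,1.0,0],[0.8,1.0,0],[0.8,1.0,0],[0.8,1.0,0]]' --dr '[[0,0,0],[0,0,0],[0,0,0],[0,0,0],[0,0,0],[0,0,0],[0,0,0],[0,0,0]]' --gripper '[0,0,0,0,0,0,0,0]' --newtons 10

```text
clock: 0.77
eef_pos: [325.4, -283.2, 302.6]
eef_rot: [-3.141, -0.0, 0.229]
wrist_force: [0.8, -0.7, -0.7]
finger_gap: 43.9
finger_force: 0.0
```

carry_out --slide '[[0.86,1.0,-0.2],[0.86,1.0,-0.2],[0.86,1.0,-0.2],[0.86,1.0,-0.2],[0.86,1.0,-0.2],[0.86,1.0,-0.2],[0.86,1.0,-0.2],[0.86,1.0,-0.2],[0.86,1.0,-0.2],[0.86,1.0,-0.2]]' --dr '[[0,0,0],[0,0,0],[0,0,0],[0,0,0],[0,0,0],[0,0,0],[0,0,0],[0,0,0],[0,0,0],[0,0,0]]' --gripper '[0,0,0,0,0,0,0,0,0,0]'

```text
clock: 1.6
eef_pos: [539.6, -34.3, 251.5]
eef_rot: [-3.141, 0.002, 0.231]
wrist_force: [-0.5, -0.0, -0.7]
finger_gap: 0.6
finger_force: 0.0
```

```bash
python3 - <<'E'
from h import *
m=camera_model("wrist");im=camera("wrist");cv2.imwrite("pics/w1.png",cv2.cvtColor(im,cv2.COLOR_RGB2BGR))
import pickle;pickle.dump(m,open("w1.pkl","wb"))
s=read_state();print(s["eef_pos"],s["eef_rot"],s["wrist_force"],s["clock"])
E
```

```text
[539.04100049 -35.45141924 252.02059291] [-3.14121046e+00  1.33878044e-03  2.29138259e-01] [-0.12883553 -0.4393307  -1.19723572] 1.65
```

View pics/w1.png

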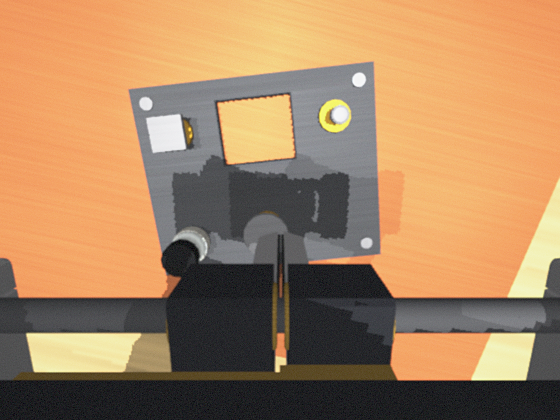

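Wrist view: square head at (167,133), slim head at (339,115), and the round head at about (267,233), partly hidden behind the fingers. Template corners are at (130,90) and (374,62).

```bash
python3 - <<'E'
from h import *
import pickle
m=pickle.load(open("w1.pkl","rb"))
sq=ray("",(167,133),51,m);sl=ray("",(339,115),51,m);print(sq,sl,np.linalg.norm(sq-sl))
print("round",ray("",(267,233),51,m))
a,b,c=ray("",(130,90),14,m),ray("",(374,62),14,m),ray("",(381,258),14,m);print(a,b,c,np.linalg.norm(a-b),np.linalg.norm(b-c))
y=(sq-sl)[:2];y/=np.linalg.norm(y);x=np.array([y[1],-y[0]])
ctr=(sq+sl)[:2]/2-50*x;print("yaw",np.arctan2(-y[0],y[1]),"ctr",ctr,"round exp",ctr-50*x,"jar",ctr-55*x+80*y)
ye=(a-b)[:2];ye/=np.linalg.norm(ye);xe=np.array([ye[1],-ye[0]]);ce=(a+b)[:2]/2-95*xe
print("edge: ctr",ce,"round",ce-50*xe,"sq",ce+50*xe+75*ye,"sl",ce+50*xe-75*ye)
E
```

```text
[580.3  75.9  51. ] [628.1 -63.2  51. ] 147.083819640367
round [512.4 -26.9  51. ]
[608.2 128.   14. ] [683.8 -87.8  14. ] [ 501.  -151.5   14. ] 228.65913495856665 193.58080999933847
yaw 0.33099561457869187 ctr [556.91403736  -9.89923806] round exp [509.62807473 -26.14847612] jar [478.90069757  47.88414029]
edge: ctr [556.34252796 -11.30919781] round [509.15438478 -27.84035455] sq [578.73393603  76.00417371] sl [628.32740625 -65.56025584]
```

carry_out --slide '[[-0.115,0.034,-0.15],[-0.115,0.034,-0.3],[-0.115,0.034,-0.37],[-0.115,0.034,-0.38],[-0.115,0.034,-0.39],[-0.115,0.034,-0.4],[-0.115,0.034,-0.4]]' --dr '[[0,0,0],[0,0,0],[0,0,0],[0,0,0],[0,0,0],[0,0,0],[0,0,0]]' --gripper '[0,0,0,0,0,0,0]'

```text
clock: 2.23
eef_pos: [510.9, -27.8, 153.8]
eef_rot: [3.141, -0.002, 0.227]
wrist_force: [-0.3, -0.7, 0.4]
finger_gap: 0.5
finger_force: 0.0
```

```bash
python3 - <<'E'
from h import *
s=read_state();print(s["eef_pos"],s["eef_rot"],s["wrist_force"],s["clock"])
m=camera_model("wrist");a=camera("wrist");b=camera("scene")
o=np.hstack([cv2.resize(b[150:270,190:350],(533,400),interpolation=cv2.INTER_CUBIC),a[150:400,160:400][:, :].copy() if 0 else cv2.resize(a[100:400,180:380],(267,400))])
cv2.imwrite("pics/w2.png",cv2.cvtColor(o,cv2.COLOR_RGB2BGR))
E
```

```text
[510.94619825 -27.80435589 153.84958622] [ 3.14084764e+00 -1.89415841e-03  2.27201853e-01] [-0.34445688 -0.7492201   0.4204067 ] 2.2333
```

View pics/w2.png

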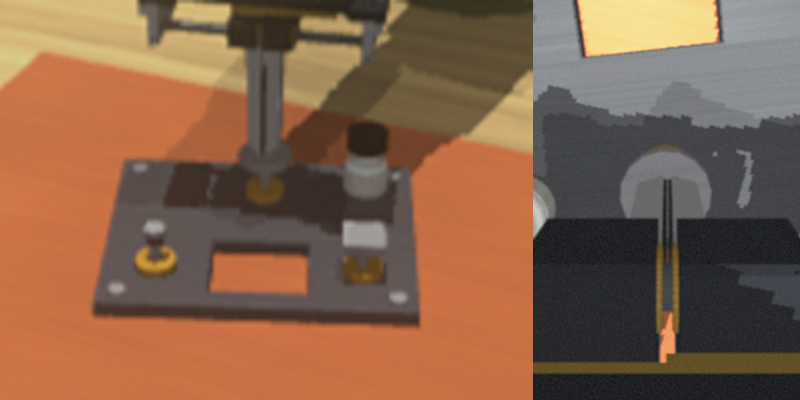

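The fingertips sit right over the centre of the round head, in line left-right in both views. Now the slow press.

carry_out --slide '[[0,0,-0.008],[0,0,-0.014],[0,0,-0.02],[0,0,-0.026],[0,0,-0.032],[0,0,-0.038],[0,0,-0.044],[0,0,-0.05],[0,0,-0.056],[0,0,-0.06]]' --dr '[[0,0,0],[0,0,0],[0,0,0],[0,0,0],[0,0,0],[0,0,0],[0,0,0],[0,0,0],[0,0,0],[0,0,0]]' --gripper '[0,0,0,0,0,0,0,0,0,0]'

```text
clock: 3.17
eef_pos: [510.4, -27.2, 137.5]
eef_rot: [-3.142, 0.0, 0.228]
wrist_force: [1.8, -0.5, 2.3]
finger_gap: 0.4
finger_force: 1.0
```

carry_out --slide '[[0,0,-0.004],[0,0,-0.008],[0,0,-0.008],[0,0,-0.008]]' --dr '[[0,0,0],[0,0,0],[0,0,0],[0,0,0]]' --gripper '[0,0,0,0]'

```text
clock: 3.5
eef_pos: [510.5, -27.3, 135.6]
eef_rot: [-3.142, 0.0, 0.228]
wrist_force: [1.1, -0.9, 1.9]
finger_gap: 0.6
finger_force: 0.9
```

carry_out --slide '[[0,0,-0.003],[0,0,-0.006],[0,0,-0.006],[0,0,-0.006]]' --dr '[[0,0,0],[0,0,0],[0,0,0],[0,0,0]]' --gripper '[0,0,0,0]'

```text
clock: 3.83
eef_pos: [510.5, -27.3, 134.2]
eef_rot: [-3.142, -0.0, 0.228]
wrist_force: [-0.5, 0.5, 3.6]
finger_gap: 0.5
finger_force: 2.3
```

carry_out --slide '[[0,0,-0.003],[0,0,-0.006],[0,0,-0.006],[0,0,-0.006]]' --dr '[[0,0,0],[0,0,0],[0,0,0],[0,0,0]]' --gripper '[0,0,0,0]'

```text
clock: 4.17
eef_pos: [510.5, -27.3, 132.9]
eef_rot: [3.142, -0.0, 0.228]
wrist_force: [-0.6, 0.7, 7.6]
finger_gap: 0.5
finger_force: 3.6
```

carry_out --slide '[[0,0,0.08],[0,0,0.24],[0.28,0.413,0.24],[0.28,0.413,0.24],[0.28,0.413,0.24],[0.28,0.413,0.24],[0.28,0.413,0.24],[0.28,0.413,0.1],[0.28,0.413,0.1],[0.28,0.413,0.1]]' --dr '[[0,0,0],[0,0,0],[0,0,0],[0,0,0],[0,0,0],[0,0,0],[0,0,0],[0,0,0],[0,0,0],[0,0,0]]' --gripper '[0,0,0,0,0,0,0,0,0,0]'

```text
clock: 5.0
eef_pos: [579.4, 75.0, 156.5]
eef_rot: [-3.141, 0.004, 0.227]
wrist_force: [0.5, 0.0, 1.5]
finger_gap: 0.6
finger_force: 0.0
```

```bash
python3 - <<'E'
from h import *
s=read_state();print(s["eef_pos"],s["eef_rot"],s["wrist_force"],s["clock"])
a=camera("wrist");b=camera("scene")
o=np.hstack([cv2.resize(b[150:270,190:350],(400,300),interpolation=cv2.INTER_CUBIC),cv2.resize(a[100:400,80:480],(400,300))])
cv2.imwrite("pics/w3.png",cv2.cvtColor(o,cv2.COLOR_RGB2BGR))
E
```

```text
[579.36457036  75.00708422 156.51730699] [-3.1410277   0.00412398  0.2268547 ] [0.48066813 0.00898609 1.48717284] 5.0
```

View pics/w3.png

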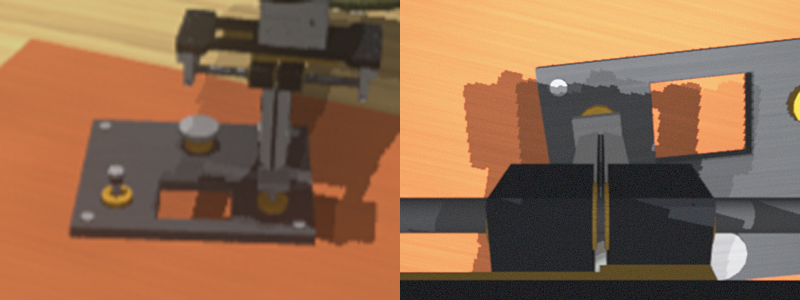

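The fingers are centred on the square head (head spans columns 573–622, finger line at 600), and the round head now sits low on its bush. Pressing the square.

carry_out --slide '[[0,0,-0.012],[0,0,-0.02],[0,0,-0.027],[0,0,-0.034],[0,0,-0.041],[0,0,-0.048],[0,0,-0.055],[0,0,-0.062],[0,0,-0.069],[0,0,-0.076]]' --dr '[[0,0,0],[0,0,0],[0,0,0],[0,0,0],[0,0,0],[0,0,0],[0,0,0],[0,0,0],[0,0,0],[0,0,0]]' --gripper '[0,0,0,0,0,0,0,0,0,0]'

```text
clock: 5.93
eef_pos: [580.5, 75.9, 138.5]
eef_rot: [3.142, -0.0, 0.228]
wrist_force: [-0.1, 0.2, 3.1]
finger_gap: 0.6
finger_force: 1.0
```

carry_out --slide '[[0,0,-0.006],[0,0,-0.012],[0,0,-0.018],[0,0,-0.024],[0,0,-0.024],[0,0,-0.024]]' --dr '[[0,0,0],[0,0,0],[0,0,0],[0,0,0],[0,0,0],[0,0,0]]' --gripper '[0,0,0,0,0,0]'

```text
clock: 6.43
eef_pos: [580.5, 76.0, 133.0]
eef_rot: [3.142, -0.0, 0.228]
wrist_force: [-2.1, -0.1, 7.0]
finger_gap: -0.0
finger_force: 3.5
```

carry_out --slide '[[0,0,0.08],[0,0,0.2],[0.19,-0.56,0.2],[0.19,-0.56,0.2],[0.19,-0.56,0.2],[0.19,-0.56,0.2],[0.19,-0.56,0.2],[0.19,-0.56,0.11],[0.19,-0.56,0.11],[0.19,-0.56,0.11]]' --dr '[[0,0,0],[0,0,0],[0,0,0],[0,0,0],[0,0,0],[0,0,0],[0,0,0],[0,0,0],[0,0,0],[0,0,0]]' --gripper '[0,0,0,0,0,0,0,0,0,0]'

```text
clock: 7.27
eef_pos: [627.4, -63.5, 159.2]
eef_rot: [-3.141, 0.002, 0.228]
wrist_force: [-0.0, 0.5, 0.4]
finger_gap: -0.0
finger_force: 0.0
```

```bash
python3 - <<'E'
from h import *
s=read_state();print(s["eef_pos"],s["eef_rot"],s["wrist_force"],s["clock"])
a=camera("wrist");b=camera("scene")
o=np.hstack([cv2.resize(b[150:270,190:350],(400,300),interpolation=cv2.INTER_CUBIC),cv2.resize(a[150:300,180:380],(400,300))])
cv2.imwrite("pics/w4.png",cv2.cvtColor(o,cv2.COLOR_RGB2BGR))
E
```

```text
[627.39337688 -63.45871264 159.17947248] [-3.14051455e+00  2.47484015e-03  2.28248220e-01] [-0.01616198  0.50989998  0.38330389] 7.2667
```

View pics/w4.png

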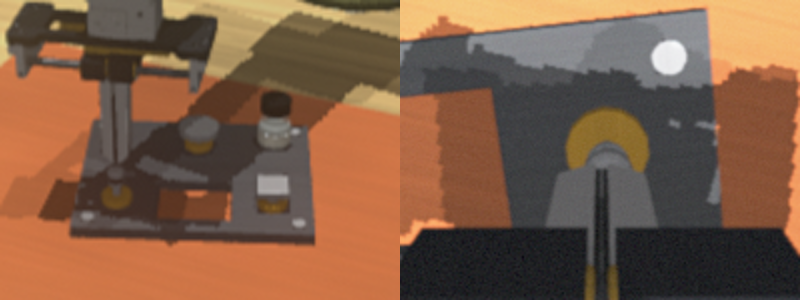

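The slim head shows at about (283,220) (its far rim), with the finger line at 281. I'll check fore-aft from that rim.

```bash
python3 - <<'E'
from h import *
p=ray("wrist",(283,220),49)
d=np.array([np.cos(.228),np.sin(.228)]);print(p,p[:2]-8*d, "bush far rim->ctr",ray("wrist",(283.5,204),22)[:2]-15*d, read_state()["eef_pos"])
E
```

```text
[640.6 -61.2  49. ] [632.80703678 -63.00823789] bush far rim->ctr [630.18819396 -64.19044604] [628.0940082  -63.45020033 160.8753412 ]
```

carry_out --slide '[[0.006,0,-0.016],[0.006,0,-0.026],[0.006,0,-0.034],[0.006,0,-0.041],[0.006,0,-0.048],[0.006,0,-0.055],[0.006,0,-0.062],[0.006,0,-0.069],[0.006,0,-0.077],[0.006,0,-0.085]]' --dr '[[0,0,0],[0,0,0],[0,0,0],[0,0,0],[0,0,0],[0,0,0],[0,0,0],[0,0,0],[0,0,0],[0,0,0]]' --gripper '[0,0,0,0,0,0,0,0,0,0]'

```text
clock: 8.2
eef_pos: [629.5, -64.0, 138.8]
eef_rot: [3.142, -0.0, 0.228]
wrist_force: [-0.8, 0.1, 1.3]
finger_gap: 0.3
finger_force: 1.0
```

carry_out --slide '[[0,0,-0.006],[0,0,-0.012],[0,0,-0.018],[0,0,-0.025],[0,0,-0.025],[0,0,-0.025]]' --dr '[[0,0,0],[0,0,0],[0,0,0],[0,0,0],[0,0,0],[0,0,0]]' --gripper '[0,0,0,0,0,0]'

```text
clock: 8.7
eef_pos: [629.5, -64.0, 133.0]
eef_rot: [3.141, -0.0, 0.228]
wrist_force: [-2.2, 1.6, 6.3]
finger_gap: 0.7
finger_force: 3.2
```

carry_out --slide '[[0,0,0.08],[0,0,0.25],[0,0,0.5],[0,0,0.6],[-0.3,0,0.6],[-0.6,0,0.6],[-0.6,0,0.6],[-0.6,0,0.6],[-0.6,0,0.6],[-0.6,0,0.6]]' --dr '[[0,0,0],[0,0,0],[0,0,0],[0,0,0],[0,0,0],[0,0,0],[0,0,0],[0,0,0],[0,0,0],[0,0,0]]' --gripper '[0,0,0,0,0,0,0,0,0,0]'

```text
clock: 9.53
eef_pos: [479.1, -64.2, 283.2]
eef_rot: [3.141, -0.001, 0.227]
wrist_force: [1.0, -0.1, 0.4]
finger_gap: 0.4
finger_force: 0.0
```

```bash
python3 - <<'E'
from h import *
s=read_state();print(s["eef_pos"],s["wrist_force"],s["clock"])
a=camera("wrist");b=camera("scene")
o=np.hstack([cv2.resize(b[150:270,190:350],(400,300),interpolation=cv2.INTER_CUBIC),cv2.resize(a,(400,300))])
cv2.imwrite("pics/w5.png",cv2.cvtColor(o,cv2.COLOR_RGB2BGR))
E
```

```text
[479.06732957 -64.1629099  283.23897231] [ 1.03087203 -0.10223761  0.41930811] 9.5333
```

View pics/w5.png

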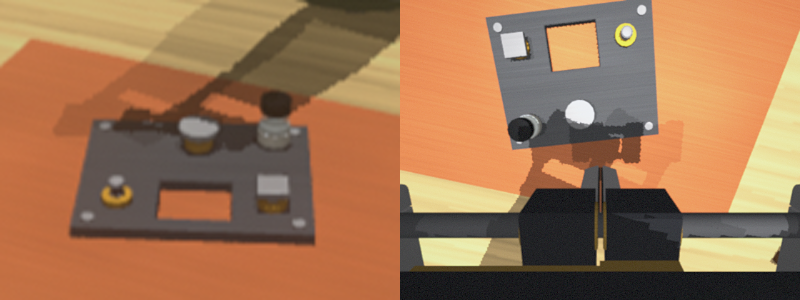

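All three heads are down on their bushes. The slim head's gap to its bush shrank by about 12 mm's worth of pixels, and the jar hasn't moved.

```bash
python3 -c "
from cell import *
print(sign_off())"
```

```text
the job is handed in; nothing more can be done
None
```

I pushed all three pins home in the order round, square, slim, at about 6–8 N each and in under 10 s, without touching the jar, mallet or snips, and handed the job in; no verdict came back.

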